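# Loosen the left-hand locking knob and take the bar out of the drilling jig

## Robot

A 7-joint arm with a two-finger parallel gripper is mounted at the origin on a cart in front of the work surface, level with it; the furniture and walls round the work are solid. World frame = base frame: x ahead of the robot, y to its left, z up, the work surface at z = 0. Lengths are in m, angles in degrees, forces in N, time in s.
With the tool pointing down it reaches from about 0.425 to 0.875 m from the base axis. Payload 4.7 kg.
Tool frame: the origin (TCP) lies at the very end of the fingers, on their centre line; the grasp point (between the pads) lies 19 mm behind it; z points along the fingers, y is the line along which they close (so a half turn about z gives the same grasp; the last joint's range is limited). The gripper opens to 87 mm and grips with 3 to 60 N. Pads are 19 mm wide; open, the fingers measure 117 mm over their backs; the gripper's body (75 mm by 190 mm) begins 51 mm behind the grasp point.
Start: joints at [-66.572, 18.392, -4.016, 83.108, 1.295, 78.541, -3.26], TCP at [0.25, 0.6, 0.193] pointing down, gripper open.
Joint ranges: [-163.93, 163.93], [-17.29, 119.83], [-79.2, 71.16], [3.27, 140.29], [-89.18, 269.18], [5.43, 117.66], [-154.24, 154.24]. Speed limits (degrees/s): [147.25, 147.25, 180, 180, 180, 180, 180].

## Interface

Orientations are given as [roll, pitch, yaw] about the fixed x, y, z axes, in that order (R = Rz(yaw) Ry(pitch) Rx(roll)).
In Python, from cell import telemetry, cams, env gives the robot as it stands.
- The arm moves only by the tool arm_command, never from a script. Its argument "series" is text: rows parted by semicolons, each of 5 numbers parted by spaces: the shift along the tool's x, y, z in mm, then the turn about the tool's z in rad, then the closure in counts, from 0 (fully open) to 255 (shut). A call has 1 to 20 rows; each row shifts and turns the commanded pose from where the row before left it, along the tool's axes as they then stand; what a row does not reach is not made up. A row lasts 1/12 s, in which the tool goes at most 41.7 mm and 7.16 degrees, less where a joint would pass 70% of its speed; a pose out of reach is approached as far as the arm can. A call is refused whole if a number of a shift passes 41.7 or a number of a turn 0.125, either way. A call with a gripper value outside its range is refused whole. The fingers move at their own pace and stop on an object; "squeeze" is the grip in N (left out, the last holds). Time passes only in rows, so rows that do not move let the fingers close. It gives the time, the measured TCP pose, the force, the opening and the grip force at its end, in the units of the state.
- telemetry.get_obs(): the state, without advancing time (a new reading comes with each control period).
- cams.read_camera(name): name is "side" or "top" or "wrist"; returns the picture (384x512x3 uint8, blue, green, red); there is no depth.
- cams.calibration(name): a dict with "K" (3x3 intrinsics, pixels), "origin" and "rotation" of the camera in the world; the wrist camera has in their place "hand_eye" (4x4, takes a point from camera to tool coordinates, whose origin is the TCP and whose axes are the flange's). Camera axes: x right, y down, z forward; pixel columns grow to the right and rows downward; lengths in m; the calibration is good to about 2 mm. The wrist camera is an equidistant fisheye: a pixel r from the principal point sees the ray r / f radians off the axis. A picture is of the moment at which its call begins: read the wrist's pose just before it. calibration takes no time and is no camera call.
- env.sign_off(): hands the job in; it is judged then, once.
The state is a dict: "time_s": time; "qpos": joint angles; "joint_velocities": joint speeds; "effort": joint torques, N m; "tool_pos": TCP position; "tool_rot": TCP orientation; "force": force on the tool from outside, world axes, zero at the start; "wrist_torque": the same for the moment, N m; "grip_width": finger opening in m; "grasp_force": force on a finger pad.
Only numpy, scipy, OpenCV 4.12 (cv2) and the standard library are available. Lean on these libraries where they do the work, as an engineer would, in place of code of your own. Each camera call takes 0.05 s, during which the arm holds its last target. There are 200 camera calls.

## Task

The aluminium bar is locked in the small blue drilling jig by a red knob with a left-hand thread: turn the knob clockwise, seen from above, until you feel it come firmly up against the end of its thread, but do not force it there and never turn it the other way. Then draw the bar straight out of the open end of the jig without wrenching it, and lay it flat on the middle of the notebook, leaving the red thread spool, the tealight and the dropper bottle where they stand.

Things in the scene. Friction and masses are not known exactly. Their poses are not given: they have to be found in the camera images.
- jig: Blue drilling jig fixed to the worktop; black rubber foot 110 (x) x 92 (y) x 8 mm, blue body 92 x 70 mm. Origin: centre of its underside, straight below the knob's axis; z up. A channel runs along its x; an aluminium bridge 46 (x) x 60 (y) mm spans it from 39 to 52 mm height, a brass collar on it to 56 mm, carrying the screw.
- channel_mouth (a point): Middle of the channel floor at the jig's open (-x) end, 46 mm from the knob's axis, 24 mm above the worktop. Channel 31 mm wide between walls 15 mm high, closed by a stop at the +x end. The bar leaves this way, along the jig's -x; it must travel about 90 mm to be clear. More than 20 N between bar and jig is wrenching.
- knob_top (a point): Centre of the top face of the round red ribbed knob, 98 mm above the worktop, on the jig's z axis. Knob 36 mm across, 28 mm high, straight sides 4 to 24 mm below its top. LEFT-HAND thread: clockwise from above loosens. The knob stays at its height; inside, its screw draws up a hidden pin. From 2 to 3.6 rad remain to the end of the thread, differing each time and not to be seen: feel for it. Takes two to four grasps.
- knob (a joint): Wind-up of the knob's rubber core: angle (rad) of knob ahead of screw, positive clockwise from above, 1 rad per N m on the knob, 0 when let go; not how far the screw has turned. The screw turns against a steady 0.15 N m and stops hard at the end of its thread. Firmly against the end is 0.3 N m or more; over 0.55 N m is forcing it. Over 0.12 N m anticlockwise is turning it the wrong way.
- bar: Aluminium bar, 150 (its x) x 28 (y) x 12 (z) mm, about 120 g; origin at the centre of its underside. At first it lies in the channel, axes along the jig's, 1.5 mm free at either side, underside 24 mm up, its 12 mm hole (x = +35 mm) round the jig's hidden 9 mm pin. The pin leaves the hole only in the last 0.4 rad of the screw's travel; until then the bar cannot be drawn out.
- bar_end (a point): Point on the top face of the bar's free end, 20 mm from the tip and 90 mm from the knob's axis, the place to grip it (across its 28 mm width).
- notepad: Spiral-bound notebook with a brown cover lying fixed on the worktop, 148 (x) x 109 (y) mm; origin at the middle of its underside; a bar resting on it has its underside 10 mm above the worktop.
- red_spool: Reel of red sewing thread standing near the jig, 27 mm in diameter, 34 mm high; origin at the centre of its underside. Leave alone.
- candle: Tealight in its metal cup near the jig, 38 mm in diameter, 15 mm high; origin at the centre of its underside. Leave alone.
- dropper_bottle: Small brown dropper bottle standing behind the jig, 33 mm in diameter, 102 mm high; origin at the centre of its underside. Leave alone.
Not all that is in view belongs to the job. Of the things shaped like the bar, the aluminium one is meant.

How it is judged:
By the outcome, as a careful person would: the job done as asked, in the order asked, and still so for the second after the job is handed in, with the robot touching nothing.
It also fails if it takes over 72 s, if anything falls off the work surface, if the arm or the gripper's body presses on something with over 40 N, if the wrist force passes 120 N, or if a joint passes its speed limit or range.

## Working session

There is one attempt and no reset: what is moved stays moved. The work goes in short steps, Python scripts to look and compute and a tool call to move; the robot and the scene stay as the last step left them, time stands still between calls to the robot, and variables do not carry over. Pictures are saved under pics/ and viewed, at most 11 in all, crops included, and the job is handed in when it is done.

Besides the shell and the picture viewer there is one more tool, called as name(argument=value, ...) on one line, values as JSON. arm_command: Moves the arm, as the interface text tells. Its arguments: {"type":"object","properties":{"series":{"type":"string"},"squeeze":{"type":"number"}},"required":["series"]}

```bash
ls; mkdir -p pics
python3 - <<'E'
from cell import telemetry,cams,env
import cv2,numpy as np
print(telemetry.get_obs())
for n in("top","side"):
    im=cams.read_camera(n);cv2.imwrite(f"pics/{n}0.png",im);print(n,cams.calibration(n))
print(cams.calibration("wrist"))
a=cv2.imread("pics/top0.png");b=cv2.imread("pics/side0.png")
E
```

```text
pics
{'time_s': 0.0, 'qpos': array([-66.57208024,  18.4387179 ,  -4.01668208,  83.17521678,
         1.29787655,  78.53990445,  -3.25944187]), 'joint_velocities': array([ 0.035233  ,  0.02693613,  0.09776182,  0.05744958,  0.02102273,
       -0.01125683,  0.00183158]), 'effort': array([ 3.48898520e-04, -4.91287065e+01, -4.03507194e-01, -3.12523484e+01,
       -6.38464233e-02,  4.37293667e-02,  1.90323703e-04]), 'tool_pos': array([0.24982476, 0.59941625, 0.19206285]), 'tool_rot': array([-1.79891569e+02,  8.18300179e-03,  1.57384069e+02]), 'force': array([ 0.44633799,  0.41058399, -0.16710613]), 'wrist_torque': array([-0.00666674, -0.02641387, -0.04945397]), 'grasp_force': 0.0, 'grip_width': 0.08720801670824105}
top {'K': array([[412.79367463,   0.        , 256.55655261],
       [  0.        , 412.79367463, 191.90688242],
       [  0.        ,   0.        ,   1.        ]]), 'origin': array([0.35410766, 0.0132472 , 1.43015468]), 'rotation': array([-1.67748181e+02,  1.21678967e-02, -8.51287546e+01])}
side {'K': array([[362.32964302,   0.        , 260.17595077],
       [  0.        , 362.32964302, 189.90354121],
       [  0.        ,   0.        ,   1.        ]]), 'origin': array([ 0.71397123, -0.76971716,  0.55672962]), 'rotation': array([-119.78249665,   -0.40820848,    7.69808806])}
{'K': array([[297.31863964,   0.        , 253.34722699],
       [  0.        , 297.31863964, 190.82713215],
       [  0.        ,   0.        ,   1.        ]]), 'hand_eye': array([[ 2.84586048e-04, -9.58461066e-01, -2.85223253e-01,
         7.92418978e-02],
       [ 9.99999756e-01,  9.10097887e-05,  6.91937411e-04,
        -3.51393811e-04],
       [-6.37236960e-04, -2.85223380e-01,  9.58460858e-01,
        -1.91240258e-01],
       [ 0.00000000e+00,  0.00000000e+00,  0.00000000e+00,
         1.00000000e+00]])}
```

View pics/top0.png

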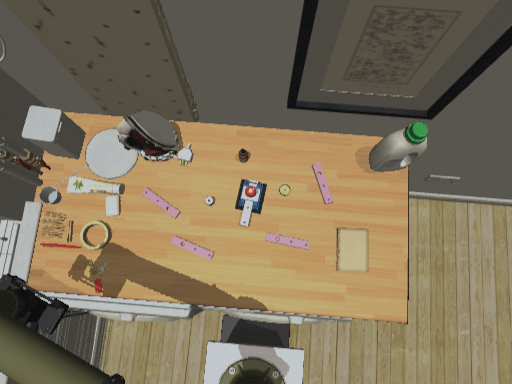

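View pics/side0.png

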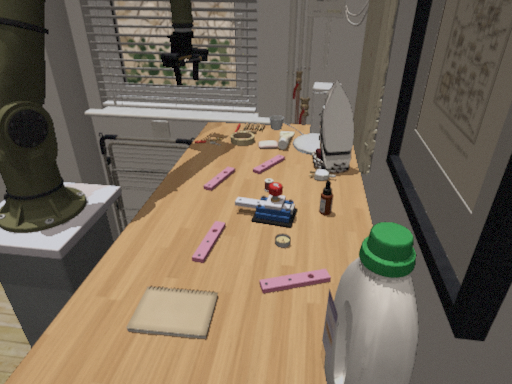

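The top view shows the jig at about (251,197), with the red knob at (251,190) and the grey bar pointing towards the robot, its end near (246,222). The notebook is at (352,250), the spool at (209,200), the tealight at (285,189) and the dropper at (243,156). The bar-shaped candidates are four pink ones at (161,202), (193,247), (288,241) and (322,183), plus the grey one in the jig at (246,215). Only the grey one is aluminium and locked under the knob, so I'll confirm it in a crop.

```bash
cat > h.py <<'E'
import cv2,numpy as np
from scipy.spatial.transform import Rotation as R
from cell import telemetry,cams,env
def rot(a): return R.from_euler('xyz',a,degrees=True).as_matrix()
def ray(n,uv,pose=None):
    c=cams.calibration(n);K=c["K"];uv=np.atleast_2d(uv).astype(float)
    d=np.c_[(uv[:,0]-K[0,2])/K[0,0],(uv[:,1]-K[1,2])/K[1,1],np.ones(len(uv))]
    if n!="wrist": return c["origin"],d@rot(c["rotation"]).T
    r=np.hypot(d[:,0],d[:,1])+1e-12
    d=np.c_[d[:,0]/r*np.sin(r),d[:,1]/r*np.sin(r),np.cos(r)]
    H=c["hand_eye"];Rt=rot(pose[1]);return pose[0]+Rt@H[:3,3],d@(Rt@H[:3,:3]).T
def plane(n,uv,z,pose=None):
    o,d=ray(n,uv,pose);return o+d*((z-o[2])/d[:,2])[:,None]
def blobs(mask,amin=30):
    cs,_=cv2.findContours(mask.astype(np.uint8),cv2.RETR_EXTERNAL,cv2.CHAIN_APPROX_NONE)
    return sorted([c for c in cs if cv2.contourArea(c)>=amin],key=cv2.contourArea,reverse=True)
E
python3 - <<'E'
from h import *
a=cv2.imread("pics/top0.png");b=cv2.imread("pics/side0.png")
c1=cv2.resize(a[140:240,190:310],None,fx=5,fy=5,interpolation=cv2.INTER_CUBIC)
cv2.imwrite("pics/crop.png",c1)
hsv=cv2.cvtColor(a,cv2.COLOR_BGR2HSV)
H,S,V=[x.astype(int) for x in cv2.split(hsv)]
red=((H<6)|(H>172))&(S>150)&(V>90)
for c in blobs(red[170:215,230:270],5): print("red",c.reshape(-1,2).mean(0)+[230,170],cv2.contourArea(c), plane("top",c.reshape(-1,2).mean(0)+[230,170],.09))
dark=((H>95)&(H<130)&(S>80)|(V<50))
for c in blobs(dark[170:225,225:275],100):
    r=cv2.minAreaRect(c+np.array([225,170]));p=cv2.boxPoints(r);print("jig",r,plane("top",p,.02).round(3))
gray=(S<40)&(V>130)
for c in blobs(gray[195:235,230:270],20):
    r=cv2.minAreaRect(c+np.array([230,195]));p=cv2.boxPoints(r);print("bar",r,plane("top",p,.036).round(3))
roi=hsv[220:280,330:375]
print(roi[30,22],roi[2,2],hsv[222,246])
nb=(S[220:280,330:375]<110)
for c in blobs(nb,200):
    r=cv2.minAreaRect(c+np.array([330,220]));p=cv2.boxPoints(r);print("note",r,plane("top",p,.008).round(3))
for n,uv in dict(spool=(209,200),tea=(285,189),drop=(243,156)).items(): print(n,plane("top",uv,.02).round(3))
E
```

```text
red [250.02439024 190.82926829] 31.5 [[0.6458625  0.06018991 0.09      ]]
jig ((258.7249755859375, 197.71023559570312), (8.99781608581543, 29.07668685913086), 12.804265022277832) [[0.591 0.053 0.02 ]
 [0.693 0.039 0.02 ]
 [0.689 0.008 0.02 ]
 [0.586 0.022 0.02 ]]
bar ((249.0020751953125, 209.94451904296875), (17.099388122558594, 30.53462028503418), 2.12109637260437) [[0.537 0.086 0.036]
 [0.643 0.092 0.036]
 [0.645 0.033 0.036]
 [0.539 0.028 0.036]]
[ 23  69 191] [ 17 119 191] [ 98  10 200]
note ((354.9999694824219, 249.5), (35.99999237060547, 44.99999237060547), 0.0) [[ 0.409 -0.255  0.008]
 [ 0.562 -0.248  0.008]
 [ 0.572 -0.372  0.008]
 [ 0.419 -0.376  0.008]]
spool [[0.616 0.202 0.02 ]]
tea [[ 0.678 -0.059  0.02 ]]
drop [[0.786 0.099 0.02 ]]
```

View pics/crop.png

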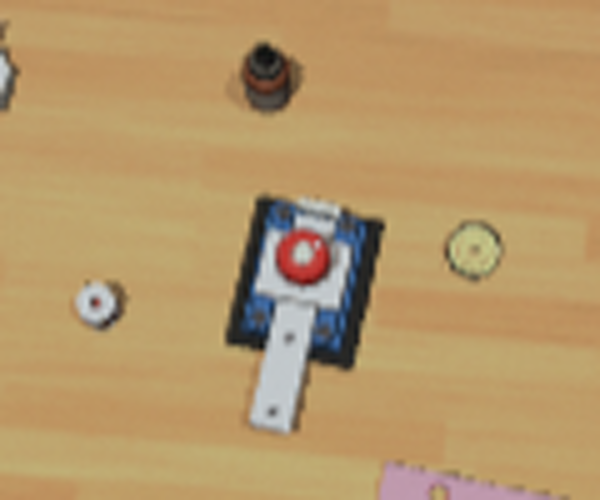

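The crop confirms it: the grey aluminium bar is in the blue jig under the red knob (crop 302,257). The spool is at (98,304), the tealight at (474,250) and the dropper at (268,78), all clear of the path. Next I'll move over the knob.

arm_command(series="-28 -17 -0.5 0 0;-28 -17 -0.5 0 0;-28 -17 -0.5 0 0;-28 -17 -0.5 0 0;-28 -17 -0.5 0 0;-28 -17 -0.5 0 0;-28 -17 -0.5 0 0;-28 -17 -0.5 0 0;-28 -17 -0.5 0 0;-28 -17 -0.5 0 0;-28 -17 -0.5 0 0;-28 -17 -0.5 0 0;-28 -17 -0.5 0 0;-28 -17 -0.5 0 0;-28 -17 -0.5 0 0;-28 -17 -0.5 0 0;-28 -17 -0.5 0 0;-28 -17 -0.5 0 0;-28 -17 -0.5 0 0;-28 -17 -0.5 0 0")

```text
time_s: 1.77
tool_pos: [0.6366, 0.0694, 0.2027]
tool_rot: [-180.0, -0.0, 157.4]
force: [-0.0, -0.5, -0.4]
grip_width: 0.0871
grasp_force: 0.0
```

arm_command(series="0 0 0 -0.12 0;0 0 0 -0.12 0;0 0 0 0 0;0 0 0 0 0")

```text
time_s: 2.1
tool_pos: [0.6359, 0.0709, 0.2026]
tool_rot: [180.0, -0.1, 171.0]
force: [-0.1, -0.2, 0.5]
grip_width: 0.087
grasp_force: 0.0
```

Run:
```python
from h import *
o=telemetry.get_obs();print(o["qpos"].round(1),o["tool_pos"],o["tool_rot"],o["time_s"])
im=cams.read_camera("wrist");cv2.imwrite("pics/w1.png",im)
```

```text
[-23.5  17.2  18.5  84.6  -5.5  79.2  76.3] [0.63587283 0.07094658 0.20261253] [ 1.79998775e+02 -5.65414955e-02  1.70954403e+02] 2.1
```

View pics/w1.png

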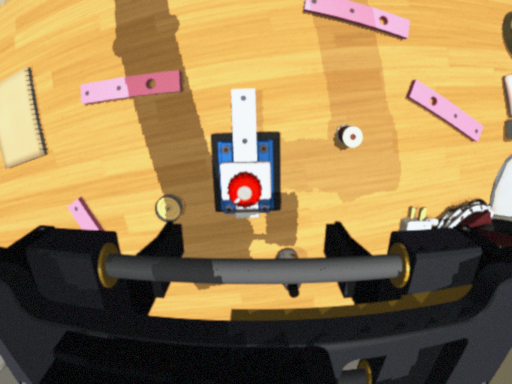

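The wrist view shows the knob at (244,189), the jig foot at (213–280, 132–213), the bar tip at (243,90), the spool at (349,136) and the tealight at (168,208). I'll measure these.

```bash
cat >> h.py <<'E'
def measure(im,pose,kn=True):
    H,S,V=[x.astype(int) for x in cv2.split(cv2.cvtColor(im,cv2.COLOR_BGR2HSV))]
    out={}
    c=blobs(((H<6)|(H>172))&(S>150)&(V>100),100)
    for k in c:
        (u,v),r=cv2.minEnclosingCircle(k)
        print("red",(round(u),round(v)),round(r,1),plane("wrist",(u,v),.094,pose).round(4))
    gray=((S<45)&(V>150)).astype(np.uint8)
    for k in blobs(gray,300): print("gray",cv2.boundingRect(k),cv2.contourArea(k))
    return H,S,V
E
python3 - <<'E'
from h import *
o=telemetry.get_obs();pose=(np.array([.63587,.07095,.20261]),np.array([180,-.0565,170.954]))
im=cv2.imread("pics/w1.png");H,S,V=measure(im,pose)
# bar free part: rows
rows=[]
for r in range(92,128,3):
    x=np.where((S[r,225:265]<45)&(V[r,225:265]>150))[0]+225
    if len(x)>8: rows.append((x.min(),x.max()+1,r))
L=plane("wrist",[(a-.5,r) for a,b,r in rows],.036,pose);Rr=plane("wrist",[(b-.5,r) for a,b,r in rows],.036,pose)
m=(L+Rr)/2;p=np.polyfit(m[:,0],m[:,1],1);print("bar dir",np.degrees(np.arctan(p[0])),"width",np.linalg.norm(L-Rr,axis=1).round(4),"y at .645",np.polyval(p,.645),"y at .56",np.polyval(p,.56))
col=np.where((S[70:110,243]<45)&(V[70:110,243]>150))[0]+70;print("tip",plane("wrist",(243,col.min()-.5),.036,pose))
fd=((H>95)&(H<130)&(S>80)|(V<60)).astype(np.uint8);fd[:,:205]=0;fd[:,290:]=0;fd[:120]=0;fd[220:]=0
k=max(blobs(fd,100),key=lambda c:cv2.boundingRect(c)[3]);pts=np.vstack([c.reshape(-1,2) for c in blobs(fd,100)])
r=cv2.minAreaRect(plane("wrist",pts,.008,pose)[:,:2].astype(np.float32)*1000);print("foot",r)
E
```

```text
red (245, 190) 17.5 [[0.6431 0.0608 0.094 ]]
gray (220, 89, 51, 111) 2630.5
gray (471, 158, 41, 60) 844.5
bar dir -7.346830768117563 width [0.0284 0.0285 0.0285 0.0285 0.0297 0.0286 0.0286 0.0286 0.0287 0.0287
 0.0287 0.0288] y at .645 0.059898735320141686 y at .56 0.07085810880963227
tip [[0.53604536 0.07449993 0.036     ]]
foot ((645.5769653320312, 59.28224182128906), (88.21460723876953, 108.08097076416016), 82.78710174560547)
```

arm_command(series="0 0 0 -0.12 0;0 0 0 -0.12 0;0 0 0 -0.12 0;0 0 0 -0.12 0;0 0 0 -0.12 0;0 0 0 -0.12 0;0 0 0 -0.12 0;0 0 0 -0.12 0;0 0 0 -0.12 0;0 0 0 0 0;0 0 0 0 0;0 0 0 0 0")

```text
time_s: 3.15
tool_pos: [0.636, 0.0711, 0.2032]
tool_rot: [180.0, 0.0, -127.2]
force: [0.1, -0.2, -0.1]
grip_width: 0.0871
grasp_force: 0.0
```

```bash
cat >> h.py <<'E'
def goto(x,y,z=None):
    o=telemetry.get_obs();d=np.array([x,y,z if z else o["tool_pos"][2]])-o["tool_pos"]
    print("q",o["qpos"].round(1),"pos",o["tool_pos"].round(4),"rot",o["tool_rot"].round(2),"t",o["time_s"],"F",o["force"].round(1),"T",o["wrist_torque"].round(3));print("tool shift mm",(rot(o["tool_rot"]).T@d*1000).round(1))
E
python3 - <<'E'
from h import *
goto(.6447,.0602,.15)
o=telemetry.get_obs();im=cams.read_camera("wrist");cv2.imwrite("pics/w2.png",im)
H,S,V=measure(im,(o["tool_pos"],o["tool_rot"]))
E
```

```text
q [-17.3  16.8  10.8  84.3  -3.2  79.2 136.4] pos [0.636  0.0711 0.2032] rot [ 1.8000e+02  1.0000e-02 -1.2719e+02] t 3.15 F [ 0.1 -0.2 -0.1] T [ 0.061  0.097 -0.018]
tool shift mm [  3.5 -13.5  53.2]
red (239, 176) 17.6 [[0.6443 0.0587 0.094 ]]
gray (209, 114, 116, 78) 2553.0
gray (484, 0, 28, 45) 686.0
```

arm_command(series="1.7 -6.7 15 0 0;1.8 -6.8 15 0 0;0 0 20 0 0;0 0 20 0 0;0 0 20 0 0;0 0 15 0 0;0 0 0 0 0;0 0 0 0 0")

```text
time_s: 3.87
tool_pos: [0.6442, 0.0599, 0.0975]
tool_rot: [179.9, -0.1, -127.1]
force: [-0.1, 0.1, 1.0]
grip_width: 0.0872
grasp_force: 0.0
```

Run:
```python
from h import *
goto(.6447,.0602,.067)
```

```text
q [-16.1  21.5  10.6  90.7  -4.2  68.4 138.3] pos [0.6442 0.0599 0.0975] rot [ 1.7993e+02 -8.0000e-02 -1.2706e+02] t 3.8667 F [-0.1  0.1  1. ] T [0.08  0.055 0.037]
tool shift mm [-0.5 -0.2 30.5]
```

arm_command(series="-0.5 -0.2 15 0 0;0 0 15.5 0 0;0 0 0 0 0;0 0 0 0 120;0 0 0 0 150;0 0 0 0 255;0 0 0 0 255;0 0 0 0 255;0 0 0 0 255;0 0 0 0 255;0 0 0 0 255;0 0 0 0 255", squeeze=6)

```text
time_s: 4.87
tool_pos: [0.6453, 0.0602, 0.0677]
tool_rot: [180.0, 0.0, -127.0]
force: [0.4, 0.9, -0.8]
grip_width: 0.035
grasp_force: 0.0
```

Run:
```python
from h import *
goto(.6447,.0602,.067)
```

```text
q [-15.9  23.   10.5  92.2  -4.5  65.2 138.6] pos [0.6453 0.0602 0.0677] rot [ 180.      0.   -126.99] t 4.8667 F [ 0.4  0.9 -0.8] T [ 0.096  0.052 -0.026]
tool shift mm [0.3 0.5 0.7]
```

arm_command(series="0 0 0 0 255;0 0 0 0 255;0 0 0 0 255;0 0 0 0 255;0 0 0 0 255", squeeze=35)

```text
time_s: 5.28
tool_pos: [0.6462, 0.0607, 0.069]
tool_rot: [-179.9, 0.1, -127.0]
force: [-0.1, 0.8, 4.8]
grip_width: 0.0039
grasp_force: 2.5
```

Run:
```python
from h import *
goto(.6447,.0602,.067)
```

```text
q [-15.9  22.9  10.4  92.2  -4.5  65.2 138.6] pos [0.6462 0.0607 0.069 ] rot [-1.7994e+02  1.1000e-01 -1.2698e+02] t 5.2833 F [-0.1  0.8  4.8] T [0.106 0.231 0.006]
tool shift mm [1.2 0.9 2. ]
```

Run:
```python
from h import *
a=cams.read_camera("wrist");b=cams.read_camera("side")
cv2.imwrite("pics/w3.png",np.hstack([cv2.resize(a,(420,315)),cv2.resize(b[130:250,210:370],(380,315),interpolation=cv2.INTER_CUBIC)]))
```

```text
(no output)
```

View pics/w3.png

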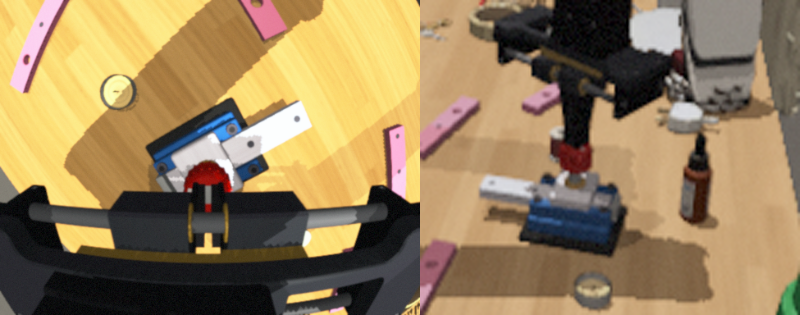

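```bash
cat >> h.py <<'E'
def proj(n,P,pose=None):
    c=cams.calibration(n);K=c["K"];P=np.atleast_2d(P)
    if n!="wrist": q=(P-c["origin"])@rot(c["rotation"]);return q[:,:2]/q[:,2:]*K[0,0]+K[:2,2]
    H=c["hand_eye"];t=(P-pose[0])@rot(pose[1]);q=(t-H[:3,3])@H[:3,:3];s=np.hypot(q[:,0],q[:,1]);th=np.arctan2(s,q[:,2])
    return q[:,:2]/s[:,None]*th[:,None]*K[0,0]+K[:2,2]
E
python3 - <<'E'
from h import *
o=telemetry.get_obs();print(o["tool_pos"],o["grip_width"],o["grasp_force"],o["qpos"].round(2))
b=cams.read_camera("side");s=5
c=cv2.resize(b[130:240,215:345],None,fx=s,fy=s,interpolation=cv2.INTER_CUBIC)
K=np.array([.6447,.0602,0])
for P,col in((o["tool_pos"],(0,255,0)),(K+[0,0,.098],(255,0,0)),(K+[0,0,.07],(255,255,0)),(K,(255,0,255)),(K+[0,0,.056],(0,255,255))):
    u=(proj("side",P)[0]-[215,130]+.5)*s;cv2.drawMarker(c,tuple(int(v) for v in u),col,cv2.MARKER_CROSS,16,2);print(u)
cv2.imwrite("pics/s4.png",c)
E
```

```text
[0.64621181 0.06063743 0.06906156] 0.0012586890826028468 2.4897822878847364 [-15.95  22.9   10.45  92.16  -4.5   65.22 138.6 ]
[304.65270983 321.33099203]
[303.24752271 273.92561379]
[301.79217057 320.01102722]
[298.3311523  429.60818518]
[301.08013258 342.55853622]
```

View pics/s4.png

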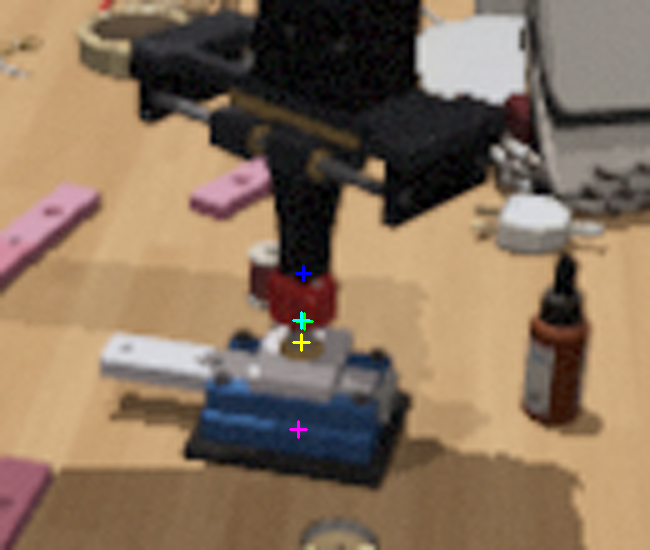

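arm_command(series="0 0 -10 0 255;0 0 -20 0 255;0 0 -20 0 255;0 0 0 0 255;0 0 0 0 255")

```text
time_s: 5.85
tool_pos: [0.6463, 0.0602, 0.1193]
tool_rot: [-179.9, 0.1, -127.0]
force: [-0.8, -0.1, -0.6]
grip_width: 0.0004
grasp_force: 0.0
```

Run:
```python
from h import *
o=telemetry.get_obs();print(o["tool_pos"],o["grip_width"],o["grasp_force"],o["force"])
b=cams.read_camera("side");s=5
c=cv2.resize(b[140:230,225:305],None,fx=s,fy=s,interpolation=cv2.INTER_CUBIC)
u=(proj("side",o["tool_pos"])[0]-[225,140]+.5)*s;cv2.drawMarker(c,tuple(int(v) for v in u),(0,255,0),cv2.MARKER_CROSS,16,1)
w=cams.read_camera("wrist");u=(proj("wrist",o["tool_pos"],(o["tool_pos"],o["tool_rot"]))[0]);cv2.drawMarker(w,tuple(int(v) for v in u),(0,255,0),cv2.MARKER_CROSS,8,1)
w=cv2.resize(w[130:280,190:320],(390,450),interpolation=cv2.INTER_CUBIC)
cv2.imwrite("pics/s5.png",np.hstack([c,w]))
```

```text
[0.64632252 0.06023383 0.11931553] 0.00039144014332516603 0.0 [-0.8275323  -0.12082959 -0.60411701]
```

View pics/s5.png

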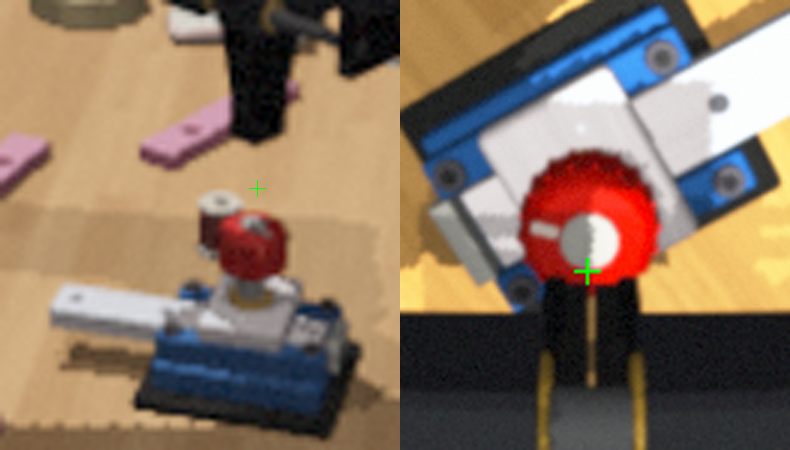

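The side crop shows the finger ends about 29 mm above the reported TCP: tips at crop (260,138), projected TCP at (257,188). That matches them resting on the knob top at a reading of 0.069. The fingers are effectively about 29 mm shorter than stated, so I'll allow for that: open, go lower and grasp.

arm_command(series="0 0 0 0 0;0 0 0 0 0;0 0 0 0 0;0 0 0 0 0;0 0 0 0 0;0 0 0 0 0;0 0 0 0 0;0 0 0 0 0;0 0 0 0 0;0 0 0 0 0", squeeze=20)

```text
time_s: 6.78
tool_pos: [0.6454, 0.0601, 0.1177]
tool_rot: [-180.0, 0.0, -127.0]
force: [0.9, 0.1, -0.6]
grip_width: 0.059
grasp_force: 0.0
```

Run:
```python
from h import *
goto(.6449,.0602,.040);o=telemetry.get_obs();print(o["grip_width"])
im=cams.read_camera("wrist");measure(im,(o["tool_pos"],o["tool_rot"]))
```

```text
q [-16.2  20.6  10.7  89.4  -4.   70.4 138.3] pos [0.6454 0.0601 0.1177] rot [-1.8000e+02  1.0000e-02 -1.2699e+02] t 6.7833 F [ 0.9  0.1 -0.6] T [ 0.059  0.121 -0.012]
tool shift mm [ 0.2  0.4 77.7]
0.05901147176246725
red (251, 206) 24.2 [[0.6442 0.0574 0.094 ]]
gray (210, 121, 149, 97) 4337.0
gray (39, 0, 67, 111) 1835.0
```

arm_command(series="0 0 0 0 0;0 0 0 0 0;0 0 0 0 0;0 0 0 0 0;0 0 20 0 0;0 0 20 0 0;0 0 18 0 0;0 0 10 0 0;0 0 9 0 0;0 0 0 0 0;0 0 0 0 0")

```text
time_s: 7.75
tool_pos: [0.6455, 0.0602, 0.0408]
tool_rot: [-180.0, 0.0, -127.0]
force: [0.3, 0.5, -0.0]
grip_width: 0.087
grasp_force: 0.0
```

arm_command(series="0 0 0 0 255;0 0 0 0 255;0 0 0 0 255;0 0 0 0 255;0 0 0 0 255;0 0 0 0 255;0 0 0 0 255;0 0 0 0 255;0 0 0 0 255;0 0 0 0 255;0 0 0 0 255;0 0 0 0 255", squeeze=8)

```text
time_s: 8.75
tool_pos: [0.646, 0.0597, 0.0407]
tool_rot: [-179.9, 0.0, -127.0]
force: [2.8, -0.8, -1.8]
grip_width: 0.0354
grasp_force: 8.0
```

Run:
```python
from h import *
goto(.6449,.0602,.040)
```

```text
q [-15.8  24.4  10.3  93.5  -4.8  62.4 138.8] pos [0.646  0.0597 0.0407] rot [-1.7993e+02  3.0000e-02 -1.2701e+02] t 8.75 F [ 2.8 -0.8 -1.8] T [-0.153 -0.54  -0.051]
tool shift mm [0.2 1.1 0.7]
```

arm_command(series="0 0 0 0 255;0 0 0 0 255;0 0 0 0 255;0 0 0 0.05 255;0 0 0 0.05 255;0 0 0 0.05 255;0 0 0 0.05 255;0 0 0 0.05 255;0 0 0 0.05 255;0 0 0 0.05 255;0 0 0 0.05 255;0 0 0 0 255", squeeze=35)

```text
time_s: 9.75
tool_pos: [0.646, 0.0597, 0.0408]
tool_rot: [-179.9, 0.1, -150.0]
force: [5.0, -1.8, -3.7]
grip_width: 0.0347
grasp_force: 35.0
```

Run:
```python
from h import *
goto(.6449,.0602,.040);print(telemetry.get_obs()["grip_width"])
```

```text
q [-19.   24.7  14.4  93.7  -6.7  62.4 117.2] pos [0.646  0.0597 0.0408] rot [-1.7993e+02  5.0000e-02 -1.4997e+02] t 9.75 F [ 5.  -1.8 -3.7] T [-0.327 -0.944  0.159]
tool shift mm [0.7 1.  0.7]
0.0347088233788654
```

arm_command(series="0 0 0 0.09 255;0 0 0 0.09 255;0 0 0 0.09 255;0 0 0 0.09 255;0 0 0 0.09 255;0 0 0 0.09 255;0 0 0 0.09 255;0 0 0 0.09 255;0 0 0 0.09 255;0 0 0 0.09 255;0 0 0 0.09 255;0 0 0 0.09 255;0 0 0 0.09 255;0 0 0 0.09 255;0 0 0 0.09 255;0 0 0 0.09 255;0 0 0 0 255")

```text
time_s: 11.17
tool_pos: [0.646, 0.0595, 0.0408]
tool_rot: [180.0, 0.1, 127.4]
force: [5.0, -1.8, -3.4]
grip_width: 0.035
grasp_force: 35.0
```

Run:
```python
from h import *
goto(.6449,.0602,.040);print(telemetry.get_obs()["grip_width"])
```

```text
q [-30.6  26.5  29.5  94.1 -14.2  63.1  40.2] pos [0.646  0.0595 0.0408] rot [1.7997e+02 9.0000e-02 1.2744e+02] t 11.1667 F [ 5.  -1.8 -3.4] T [-0.522 -1.011  0.117]
tool shift mm [ 1.2 -0.4  0.7]
0.03501051530326963
```

Create t.py:
```python
from h import *
o=telemetry.get_obs();print("T",o["wrist_torque"].round(3),"yaw",o["tool_rot"][2].round(1),"q3,7",o["qpos"][[2,6]].round(1),"F",o["force"].round(1),"w",round(o["grip_width"],4),o["time_s"])
```

```text
(no output)
```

arm_command(series="0 0 0 0.06 255;0 0 0 0.06 255;0 0 0 0.06 255;0 0 0 0.06 255;0 0 0 0 255;0 0 0 0 255")

```text
time_s: 11.67
tool_pos: [0.6459, 0.0595, 0.0407]
tool_rot: [180.0, 0.1, 113.9]
force: [4.5, -2.6, -2.1]
grip_width: 0.0347
grasp_force: 35.0
```

```bash
python3 t.py
```

```text
T [-0.588 -1.036  0.201] yaw 113.9 q3,7 [32.1 27.7] F [ 4.5 -2.6 -2.1] w 0.0347 11.6667
```

arm_command(series="0 0 0 0.06 255;0 0 0 0.06 255;0 0 0 0 255;0 0 0 0 255")

```text
time_s: 12.0
tool_pos: [0.6459, 0.0594, 0.0407]
tool_rot: [179.9, 0.1, 107.0]
force: [4.2, -2.2, -3.8]
grip_width: 0.0346
grasp_force: 35.0
```

```bash
python3 t.py
```

```text
T [-0.615 -0.985  0.156] yaw 107.0 q3,7 [33.5 21.4] F [ 4.2 -2.2 -3.8] w 0.0346 12.0
```

Still sliding at about 0.15 N m, so that was noise.

arm_command(series="0 0 0 0.06 255;0 0 0 0.06 255;0 0 0 0.06 255;0 0 0 0 255;0 0 0 0 255")

```text
time_s: 12.42
tool_pos: [0.6459, 0.0595, 0.0407]
tool_rot: [179.9, 0.1, 96.7]
force: [3.9, -2.4, -2.7]
grip_width: 0.0344
grasp_force: 35.0
```

```bash
python3 t.py
```

```text
T [-0.646 -0.98   0.12 ] yaw 96.7 q3,7 [35.5 11.9] F [ 3.9 -2.4 -2.7] w 0.0344 12.4167
```

arm_command(series="0 0 0 0.06 255;0 0 0 0.06 255;0 0 0 0.06 255;0 0 0 0.06 255;0 0 0 0 255;0 0 0 0 255")

```text
time_s: 12.92
tool_pos: [0.6458, 0.0594, 0.0407]
tool_rot: [179.9, 0.0, 83.0]
force: [4.6, -2.7, -3.1]
grip_width: 0.0351
grasp_force: 35.0
```

```bash
python3 t.py
```

```text
T [-0.65  -0.938  0.101] yaw 83.0 q3,7 [38.3 -0.7] F [ 4.6 -2.7 -3.1] w 0.0351 12.9167
```

arm_command(series="0 0 0 0.06 255;0 0 0 0.06 255;0 0 0 0.06 255;0 0 0 0.06 255;0 0 0 0 255;0 0 0 0 255")

```text
time_s: 13.42
tool_pos: [0.6458, 0.0594, 0.0407]
tool_rot: [179.9, 0.0, 69.2]
force: [3.5, -3.3, -2.4]
grip_width: 0.0351
grasp_force: 35.0
```

```bash
python3 t.py
```

```text
T [-0.709 -0.928  0.168] yaw 69.2 q3,7 [ 41.1 -13.2] F [ 3.5 -3.3 -2.4] w 0.0351 13.4167
```

arm_command(series="0 0 0 0.06 255;0 0 0 0.06 255;0 0 0 0.06 255;0 0 0 0.06 255;0 0 0 0 255;0 0 0 0 255")

```text
time_s: 13.92
tool_pos: [0.6458, 0.0594, 0.0407]
tool_rot: [179.9, 0.0, 55.5]
force: [3.8, -3.7, -1.7]
grip_width: 0.0348
grasp_force: 35.0
```

```bash
python3 t.py
```

```text
T [-0.752 -0.82   0.273] yaw 55.5 q3,7 [ 43.9 -25.6] F [ 3.8 -3.7 -1.7] w 0.0348 13.9167
```

Torque is rising. I'll take a small step and average.

arm_command(series="0 0 0 0.04 255;0 0 0 0.03 255;0 0 0 0 255;0 0 0 0 255;0 0 0 0 255")

```text
time_s: 14.33
tool_pos: [0.6458, 0.0595, 0.0407]
tool_rot: [179.9, 0.0, 51.5]
force: [4.8, -3.5, -2.9]
grip_width: 0.0348
grasp_force: 35.0
```

```bash
python3 t.py
python3 - <<'E'
from h import *
T=[]
for i in range(6):
    cams.read_camera("top");T.append(telemetry.get_obs()["wrist_torque"][2])
print(np.round(T,3),np.mean(T))
E
```

```text
T [-0.768 -0.872  0.378] yaw 51.5 q3,7 [ 44.7 -29.2] F [ 4.8 -3.5 -2.9] w 0.0348 14.3333
[0.376 0.367 0.316 0.29  0.35  0.304] 0.3339053054688093
```

arm_command(series="0 0 0 0.03 255;0 0 0 0.03 255;0 0 0 0 255;0 0 0 0 255;0 0 0 0 255;0 0 0 0 255")

```text
time_s: 15.13
tool_pos: [0.6457, 0.0594, 0.0407]
tool_rot: [179.9, 0.0, 48.1]
force: [3.5, -2.3, -1.6]
grip_width: 0.0349
grasp_force: 35.0
```

Run:
```python
from h import *
T=[]
for i in range(6):
    cams.read_camera("top");T.append(telemetry.get_obs()["wrist_torque"][2])
print(np.round(T,3),np.mean(T))
```

```text
[0.455 0.392 0.422 0.381 0.409 0.394] 0.4087182467667752
```

Firm at about 0.40 N m. Now I'll release and lift.

arm_command(series="0 0 0 0 0;0 0 0 0 0;0 0 0 0 0;0 0 0 0 0;0 0 0 0 0;0 0 0 0 0;0 0 0 0 0;0 0 -10 0 0;0 0 -25 0 0;0 0 -30 0 0;0 0 -30 0 0;0 0 0 0 0")

```text
time_s: 16.43
tool_pos: [0.6494, 0.0597, 0.1431]
tool_rot: [179.6, -0.5, 47.9]
force: [0.7, -0.9, -0.4]
grip_width: 0.0861
grasp_force: 0.0
```

arm_command(series="0 0 0 -0.12 0;0 0 0 -0.12 0;0 0 0 -0.12 0;0 0 0 -0.12 0;0 0 0 -0.12 0;0 0 0 -0.12 0;0 0 0 -0.12 0;0 0 0 -0.12 0;0 0 0 -0.12 0;0 0 0 -0.12 0;0 0 0 -0.12 0;0 0 0 -0.12 0;0 0 0 -0.12 0;0 0 0 -0.12 0;0 0 0 -0.12 0;0 0 0 -0.12 0;0 0 0 -0.12 0;0 0 0 -0.12 0;0 0 0 0 0;0 0 0 0 0")

```text
time_s: 18.1
tool_pos: [0.6455, 0.0599, 0.1362]
tool_rot: [180.0, 0.0, 171.5]
force: [-0.0, 0.7, -0.1]
grip_width: 0.0868
grasp_force: 0.0
```

Run:
```python
from h import *
goto(.5556,.0716,.1)
o=telemetry.get_obs();pose=(o["tool_pos"],o["tool_rot"])
im=cams.read_camera("wrist");cv2.imwrite("pics/w6.png",im);H,S,V=measure(im,pose)
b=proj("wrist",[[.5556,.0716,.036],[.536,.0745,.036],[.585,.068,.036]],pose);print(b)
rows=[]
for r in range(int(b[1,1])+6,int(b[2,1])-2,3):
    c0=int(b[0,0]);x=np.where((S[r,c0-40:c0+40]<45)&(V[r,c0-40:c0+40]>150))[0]+c0-40
    if len(x)>8: rows.append((x.min(),x.max()+1,r))
L=plane("wrist",[(a-.5,r) for a,_,r in rows],.036,pose);Rr=plane("wrist",[(c-.5,r) for _,c,r in rows],.036,pose)
m=(L+Rr)/2;p=np.polyfit(m[:,0],m[:,1],1);print("dir",np.degrees(np.arctan(p[0])),"w",np.linalg.norm(L-Rr,axis=1).round(4),"y@.5556",np.polyval(p,.5556),m[[0,-1]])
```

```text
q [-28.1  21.   26.1  88.7  -9.5  72.5  80.9] pos [0.6455 0.0599 0.1362] rot [1.7998e+02 3.0000e-02 1.7149e+02] t 18.1 F [-0.   0.7 -0.1] T [ 0.034  0.038 -0.018]
tool shift mm [90.7 -1.7 36.2]
red (253, 199) 22.4 [[0.6427 0.06   0.094 ]]
gray (222, 73, 62, 134) 3879.5
gray (370, 122, 23, 25) 418.0
[[251.48990803  93.15384788]
 [251.45571142  73.05177266]
 [252.31291177 123.33326   ]]
dir -8.023302018261674 w [0.0288 0.0289 0.0289 0.0289 0.0289 0.0289 0.029  0.029  0.029  0.029
 0.0291 0.0291 0.0282 0.0282] y@.5556 0.07162975795081178 [[0.54173522 0.07368131 0.036     ]
 [0.57971444 0.06848189 0.036     ]]
```

arm_command(series="30 -0.6 0 -0.012 0;30 -0.6 0 0 0;30.6 0 10 0 0;0 0 30 0 0;0 0 30 0 0;0 0 0 0 0;0 0 0 0 0")

```text
time_s: 18.73
tool_pos: [0.5542, 0.071, 0.0649]
tool_rot: [-179.9, -0.2, 172.3]
force: [0.3, 0.0, 0.5]
grip_width: 0.0869
grasp_force: 0.0
```

Run:
```python
from h import *
goto(.5556,.0716,-.002)
```

```text
q [-32.3  13.8  25.3 105.7  -6.6  62.1  77.8] pos [0.5542 0.071  0.0649] rot [-1.7992e+02 -1.6000e-01  1.7229e+02] t 18.7333 F [0.3 0.  0.5] T [ 0.043 -0.022  0.016]
tool shift mm [-1.5  0.9 66.9]
```

arm_command(series="-1 0.6 25 0 0;0 0 25 0 0;0 0 12 0 0;0 0 5 0 0;0 0 0 0 0;0 0 0 0 0;0 0 0 0 130")

```text
time_s: 19.32
tool_pos: [0.558, 0.0719, 0.0003]
tool_rot: [179.9, 0.1, 172.4]
force: [-0.3, -0.3, 0.1]
grip_width: 0.0848
grasp_force: 0.0
```

arm_command(series="0 0 0 0 255;0 0 0 0 255;0 0 0 0 255;0 0 0 0 255;0 0 0 0 255;0 0 0 0 255;0 0 0 0 255;0 0 0 0 255;0 0 0 0 255;0 0 0 0 255;0 0 0 0 255;0 0 0 0 255", squeeze=6)

```text
time_s: 20.32
tool_pos: [0.5564, 0.0717, -0.0014]
tool_rot: [-180.0, -0.0, 172.4]
force: [-0.2, 0.3, -0.3]
grip_width: 0.0276
grasp_force: 6.0
```

Run:
```python
from h import *
goto(.5556,.0716,-.002);o=telemetry.get_obs();print(o["grip_width"])
w=cams.read_camera("wrist");s=cams.read_camera("side")
cv2.imwrite("pics/w7.png",np.hstack([cv2.resize(w[40:240,150:360],(420,400)),cv2.resize(s[160:240,220:300],(380,400),interpolation=cv2.INTER_CUBIC)]))
```

```text
q [-31.2  18.8  24.4 108.5  -9.4  54.6  79.9] pos [ 0.5564  0.0717 -0.0014] rot [-180.     -0.    172.39] t 20.3167 F [-0.2  0.3 -0.3] T [-0.015 -0.012 -0.005]
tool shift mm [ 0.8 -0.2  0.6]
0.027636075586252026
```

View pics/w7.png

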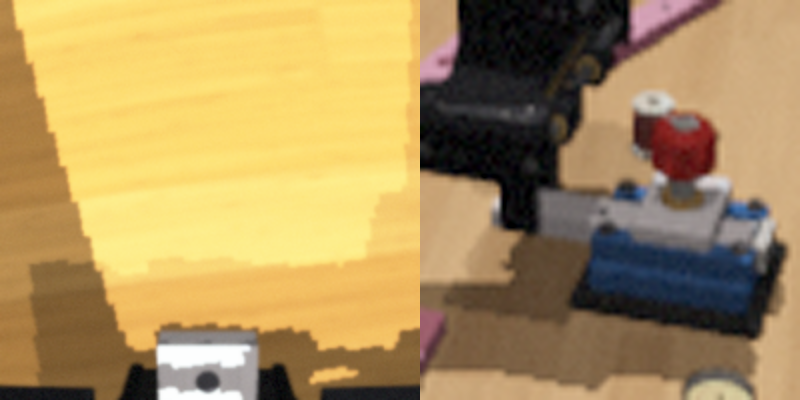

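The bar end is gripped: fingers at wrist crop (205,370) and side crop (520,215), tips just above the underside of the bar. Firming the grip and pulling gently.

arm_command(series="0 0 0 0 255;0 0 0 0 255;0 0 0 0 255;0 0 0 0 255;1 0 0 0 255;2 0 0 0 255;2 0 0 0 255;2 0 0 0 255;2 0 0 0 255;0 0 0 0 255", squeeze=35)

```text
time_s: 21.25
tool_pos: [0.5469, 0.0732, -0.0014]
tool_rot: [180.0, -0.0, 172.4]
force: [-0.6, -0.5, -1.1]
grip_width: 0.0271
grasp_force: 35.0
```

```bash
python3 t.py
```

```text
T [-0.     0.1   -0.019] yaw 172.4 q3,7 [24.4 79.4] F [-0.6 -0.5 -1.1] w 0.0271 21.25
```

arm_command(series="5 0 0 0 255;5 0 0 0 255;5 0 0 0 255;5 0 0 0 255;5 0 0 0 255;5 0 0 0 255;5 0 0 0 255;5 0 0 0 255;0 0 0 0 255")

```text
time_s: 22.0
tool_pos: [0.5065, 0.0785, -0.0015]
tool_rot: [180.0, -0.1, 172.4]
force: [-0.8, -0.2, -1.0]
grip_width: 0.0277
grasp_force: 35.0
```

```bash
python3 t.py
```

```text
T [-0.041  0.161 -0.007] yaw 172.4 q3,7 [24.4 76.5] F [-0.8 -0.2 -1. ] w 0.0277 22.0
```

arm_command(series="5 0 0 0 255;5 0 0 0 255;5 0 0 0 255;5 0 0 0 255;5 0 0 0 255;5 0 0 0 255;5 0 0 0 255;5 0 0 0 255;5 0 0 0 255;5 0 0 0 255;5 0 0 0 255;0 0 0 0 255;0 0 0 0 255")

```text
time_s: 23.08
tool_pos: [0.4532, 0.0857, -0.0013]
tool_rot: [180.0, 0.0, 172.4]
force: [0.9, -0.1, -1.9]
grip_width: 0.0272
grasp_force: 35.0
```

Run:
```python
from h import *
goto(.45,.086,.06)
o=telemetry.get_obs();print(o["grip_width"])
t=cams.read_camera("top");cv2.imwrite("pics/t8.png",t)
H,S,V=[x.astype(int) for x in cv2.split(cv2.cvtColor(t,cv2.COLOR_BGR2HSV))]
print("hsv nb",H[250,352],S[250,352],V[250,352],"wood",H[290,352],S[290,352],V[290,352])
m=np.zeros(S.shape,bool);m[215:285,325:385]=(S<100)[215:285,325:385]
m=cv2.morphologyEx(m.astype(np.uint8),cv2.MORPH_OPEN,np.ones((5,5)))
for k in blobs(m,200):
    r=cv2.minAreaRect(plane("top",k.reshape(-1,2),.01)[:,:2].astype(np.float32)*1000);print("nb",r,cv2.contourArea(k))
cv2.imwrite("pics/t8c.png",np.hstack([cv2.resize(t[215:285,320:390],None,fx=5,fy=5,interpolation=cv2.INTER_CUBIC),cv2.resize(t[160:290,210:300],(346,350)[::1])[:350]]))
```

```text
q [-36.6   7.   23.8 121.9  -3.6  51.7  71.7] pos [ 0.4532  0.0857 -0.0013] rot [1.7998e+02 1.0000e-02 1.7241e+02] t 23.0833 F [ 0.9 -0.1 -1.9] T [-0.043  0.091  0.019]
tool shift mm [  3.2  -0.1 -61.3]
0.027232832790990133
hsv nb 22 71 197 wood 17 128 194
nb ((488.7998046875, -302.82672119140625), (146.95358276367188, 103.49597930908203), 2.5032575130462646) 1266.5
```

View pics/t8c.png

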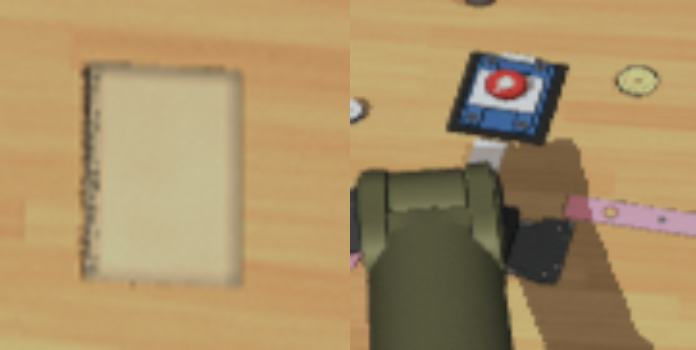

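The bar is out, 104 mm drawn, with a visible gap at crop (487,155). The notebook spans crop (82–243, 62–285), so its centre is about (0.489, −0.300) and its long axis is at about +2.5°. Lifting and carrying.

arm_command(series="0 0 -5 0 255;0 0 -10 0 255;0 0 -15 0 255;0 0 -15 0 255;0 0 -10 0 255;0 0 -5 0 255;0 0 0 0 255")

```text
time_s: 23.72
tool_pos: [0.4547, 0.0859, 0.0602]
tool_rot: [179.9, 0.2, 172.4]
force: [0.3, 1.1, -1.0]
grip_width: 0.0274
grasp_force: 35.0
```

arm_command(series="-1 -8 0 0 255;-1.6 -15 0 0 255;-1.7 -21 0 0 255;-1.7 -21 0 0 255;-1.7 -21 0 0 255;-1.7 -21 0 0 255;-1.7 -21 0 0 255;-1.7 -21 0 0 255;-1.7 -21 0 0 255;-1.7 -21 0 0 255;-1.7 -21 0 0 255;-1.7 -21 0 0 255;-1.7 -21 0 0 255;-1.7 -21 0 0 255;-1.7 -21 0 0 255;-1.7 -21 0 0 255;-1.7 -21 0 0 255;-1.7 -21 0 0 255;-1.7 -20 0 0 255;-1 -10 0 0 255")

```text
time_s: 25.38
tool_pos: [0.4321, -0.3076, 0.0579]
tool_rot: [-179.9, -0.1, 172.2]
force: [0.4, 0.0, -1.2]
grip_width: 0.0271
grasp_force: 35.0
```

arm_command(series="0 0 0 -0.04 255;0 0 0 -0.06 255;0 0 0 -0.05 255;0 0 0 -0.026 255;0 0 0 0 255;0 0 0 0 255;0 0 0 0 255")

```text
time_s: 25.97
tool_pos: [0.4338, -0.3043, 0.0584]
tool_rot: [180.0, -0.0, -177.6]
force: [-0.5, 0.3, -1.1]
grip_width: 0.0275
grasp_force: 35.0
```

Run:
```python
from h import *
goto(.4345,-.3025,.0)
o=telemetry.get_obs();print(o["grip_width"]);pose=(o["tool_pos"],o["tool_rot"])
w=cams.read_camera("wrist");s=cams.read_camera("side")
c=plane("top",[(352.5,249.7)],.01);print(c)
for P in ([.489,-.30,.01],[.415,-.36,.01],[.563,-.24,.01]):
    u=proj("side",P)[0];cv2.circle(s,tuple(int(round(v)) for v in u),2,(255,0,0),-1)
cv2.imwrite("pics/w9.png",np.hstack([cv2.resize(w,(400,300)),cv2.resize(s[200:380,90:330],(400,300),interpolation=cv2.INTER_CUBIC)]))
```

```text
q [ -7.2  12.5  43.9 110.6  -9.9  60.7 133.3] pos [ 0.4338 -0.3043  0.0584] rot [ 1.7999e+02 -3.0000e-02 -1.7757e+02] t 25.9667 F [-0.5  0.3 -1.1] T [-0.005  0.089 -0.   ]
tool shift mm [-0.8  1.8 -0. ]
0.0275069178809389
[[ 0.48785938 -0.30402918  0.01      ]]
```

View pics/w9.png

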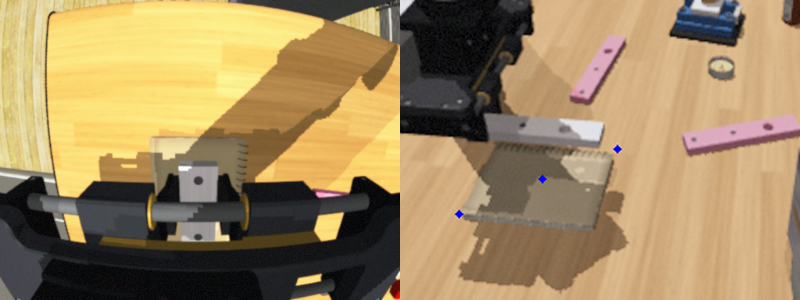

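Run:
```python
from h import *
c=np.array([(497,148),(612,155),(597,228),(468,220)],float);px=np.c_[90+(c[:,0]-400)*.6,200+c[:,1]*.6]-.3
print(plane("side",px,.009).round(4),plane("side",px,.009).mean(0))
w=np.array([(150,138),(247,138)])*1.28;print(plane("wrist",w,.009,(np.array([.4338,-.3043,.0584]),np.array([180,0,-177.57]))))
```

```text
[[ 0.4159 -0.259   0.009 ]
 [ 0.559  -0.2504  0.009 ]
 [ 0.5679 -0.3552  0.009 ]
 [ 0.4274 -0.3647  0.009 ]] [ 0.49253136 -0.30734218  0.009     ]
[[ 0.41588548 -0.35673092  0.009     ]
 [ 0.41139435 -0.25185707  0.009     ]]
```

arm_command(series="0 0 10 0 255;0 0 15 0 255;0 0 15 0 255;0 0 12 0 255;0 0 8 0 255;0 0 5 0 255;0 0 3 0 255;0 0 2 0 255;0 0 0 0 255;0 0 0 0 255")

```text
time_s: 26.9
tool_pos: [0.4346, -0.3046, -0.0109]
tool_rot: [-180.0, 0.1, -177.5]
force: [-0.1, 0.4, -1.0]
grip_width: 0.0275
grasp_force: 35.0
```

Run:
```python
from h import *
goto(.4345,-.3045,-.0154);print(telemetry.get_obs()["grip_width"])
```

```text
q [ -4.4  18.8  41.7 113.6 -15.6  53.1 137.8] pos [ 0.4346 -0.3046 -0.0109] rot [-1.7998e+02  5.0000e-02 -1.7753e+02] t 26.9 F [-0.1  0.4 -1. ] T [-0.026  0.107  0.   ]
tool shift mm [0.1 0.1 4.5]
0.02745049493056566
```

arm_command(series="0 0 1 0 255;0 0 1 0 255;0 0 1 0 255;0 0 0.5 0 255;0 0 0.5 0 255;0 0 0 0 255;0 0 0 0 255")

```text
time_s: 27.48
tool_pos: [0.4342, -0.3043, -0.0153]
tool_rot: [180.0, 0.0, -177.5]
force: [1.0, 0.5, -1.8]
grip_width: 0.0278
grasp_force: 35.0
```

Run:
```python
from h import *
goto(.4345,-.3045,-.0154)
```

```text
q [ -4.2  19.2  41.6 113.8 -15.9  52.7 138. ] pos [ 0.4342 -0.3043 -0.0153] rot [ 1.8000e+02  1.0000e-02 -1.7752e+02] t 27.4833 F [ 1.   0.5 -1.8] T [0.082 0.079 0.055]
tool shift mm [-0.3 -0.2  0.1]
```

arm_command(series="0 0 0.5 0 255;0 0 0.5 0 255;0 0 0.5 0 255;0 0 0 0 255;0 0 0 0 255")

```text
time_s: 27.9
tool_pos: [0.4342, -0.3044, -0.0158]
tool_rot: [179.9, 0.0, -177.5]
force: [-2.9, 2.2, 8.9]
grip_width: 0.027
grasp_force: 35.0
```

```bash
python3 t.py
```

```text
T [0.505 0.716 0.064] yaw -177.5 q3,7 [ 41.5 138.1] F [-2.9  2.2  8.9] w 0.027 27.9
```

Contact, about 9 N. I'll release slowly, then lift away.

arm_command(series="0 0 -0.5 0 255;0 0 0 0 255;0 0 0 0 170;0 0 0 0 150;0 0 0 0 120;0 0 0 0 100;0 0 0 0 100;0 0 0 0 100;0 0 0 0 100;0 0 -5 0 100;0 0 -15 0 100;0 0 -30 0 100;0 0 -30 0 100;0 0 -30 0 100;0 0 -30 0 100;0 0 0 0 100;0 0 0 0 100")

```text
time_s: 29.32
tool_pos: [0.4355, -0.3051, 0.1258]
tool_rot: [-179.9, 0.3, -177.5]
force: [0.3, 1.0, 0.4]
grip_width: 0.0531
grasp_force: 0.0
```

Run:
```python
from h import *
o=telemetry.get_obs();pose=(o["tool_pos"],o["tool_rot"]);print(o["tool_pos"],o["grip_width"],o["time_s"])
w=cams.read_camera("wrist");s=cams.read_camera("side")
cv2.imwrite("pics/w10.png",np.hstack([cv2.resize(w,(400,300)),cv2.resize(s[150:380,90:350],(400,354),interpolation=cv2.INTER_CUBIC)[:300]]))
```

```text
[ 0.43549419 -0.30508527  0.12575663] 0.05312652364218483 29.3167
```

View pics/w10.png

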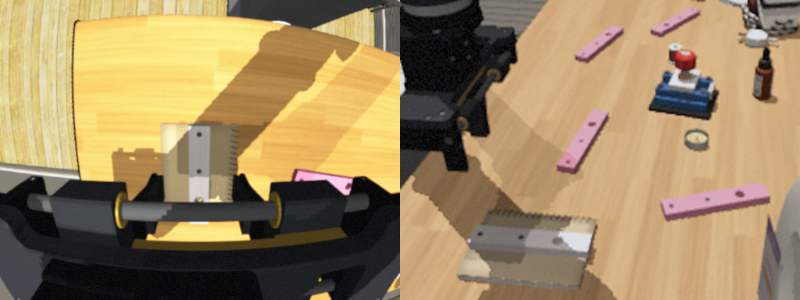

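The bar lies flat and centred on the notebook (side crop 530,238). The spool (676,52), tealight (697,139) and dropper bottle (764,75) have not moved, and the gripper is clear.

```bash
python3 -c "
from cell import env;print(env.sign_off())"
```

```text
the job is handed in; nothing more can be done
None
```

The job is handed in at about 29 s: the knob was turned clockwise until it came up firm at about 0.4 N m, the bar was drawn out with almost no force and laid flat on the middle of the notebook, and the spool, tealight and bottle were left where they stood. My first grasp missed because the finger ends sit about 29 mm higher than the reported TCP, so the closed fingers touched the knob's top with about 5 N, with no sign of harm.

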